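Eject the pendulum angle gauge and hold it on its mark on the stud

ROBOT

A 6-joint arm with a two-finger parallel gripper is mounted at the origin on the work surface. World frame = base frame: x ahead of the robot, y to its left, z up, the work surface at z = 0. Lengths are in mm, angles in rad, forces in N, time in s.
With the tool pointing down it reaches from about 300 to 775 mm from the base axis. Payload 14.6 kg.
Tool frame: the origin (TCP) lies between the finger pads; the fingertips stand 19 mm ahead of it and the grasp point (between the pads) is the TCP; z points along the fingers, y is the line along which they close (so a half turn about z gives the same grasp; the last joint's range is limited). The gripper opens to 94 mm and grips with 3 to 60 N. Pads are 16 mm wide; open, the fingers measure 119 mm over their backs; the gripper's body (75 mm by 177 mm) begins 78 mm behind the grasp point.
Start: joints at [1.212, 0.3, 1.521, -0, 1.321, -0.067], TCP at [158.22, 526.741, 224.446] pointing down, gripper open.
Joint ranges: [-3.03, 3.03], [-0.79, 2.21], [0.23, 2.52], [-1.04, 4.18], [0, 3.07], [-2.55, 2.55]. Speed limits (rad/s): [2.22, 2.22, 2.57, 3.14, 3.14, 3.14].

INTERFACE

Orientations are given as [roll, pitch, yaw] about the fixed x, y, z axes, in that order (R = Rz(yaw) Ry(pitch) Rx(roll)).
In Python, from cell import monitor, imaging, job, find_in, trace gives the robot as it stands. The module is installed in compiled form; this text tells all that it offers.
- The arm moves only by the tool arm_command, never from a script. Its argument "steps" is a list of rows, each a list of 5 numbers: the opening, from 0 (shut) to 1 (fully open), then the shift along the tool's x, y, z in mm, then the turn about the tool's z in degrees. In form: [[gripper, dx, dy, dz, turn], ...]. A call has 1 to 20 rows; each row is the pose to reach, as a shift and turn from the pose commanded when the call began, along the tool's axes at that moment; what a row does not reach only later rows make up. A row lasts 1/8 s, in which the tool goes at most 62.5 mm and 10.7 degrees, less where a joint would pass 70% of its speed; a pose out of reach is approached as far as the arm can. A call with a gripper value outside its range is refused whole. The fingers move at their own pace and stop on an object; "force" is the grip in N (left out, the last holds). Time passes only in rows, so rows that repeat a pose let the fingers close. It gives the time, the measured TCP pose, the force, the opening and the grip force at its end, in the units of the state.
- monitor.read_state(): the state, without advancing time (a new reading comes with each control period).
- imaging.camera(name): name is "scene" or "side" or "wrist"; returns a dict with "img" (400x640x3 uint8, red, green, blue), "mtx" (3x3 intrinsics, pixels), "view" (4x4, takes a point from world to camera coordinates). Camera axes: x right, y down, z forward; pixel columns grow to the right and rows downward; lengths in mm; the calibration is good to about 2 mm. A picture is of the moment at which its call begins. There is no depth.
- job.sign_off(): hands the job in; it is judged then, once.
Trained networks look in a picture, given as the dict that the camera call returned (one of the last four; its "shot" number tells which), for a name from the list of things; names that differ only in an ending like _2 or _b are one class to them, and where a whole thing is asked for, a point or a joint stands for the part that bears it (a point fixed in the world has none). Each returns a list of dicts, best first, with "p" (0 to 1); they miss things now and then, are a little off and sometimes report something else, mostly with a low value. They report only what shows in the picture. A call takes as long as a camera call. They do not tell look-alikes from the thing itself.
- find_in(picture, target): "rect" ([centre column, centre row, width, height] in pixels, round what is visible of it).
- trace(picture, target): "region" (400x640 bool, what is visible of it) and "rect" ([centre column, centre row, width, height] in pixels, round what is visible of it).
The state is a dict: "clock": time; "joints": joint angles; "qd": joint speeds; "effort": joint torques, N m; "eef_pos": TCP position; "eef_rot": TCP orientation; "wrist_force": force on the tool from outside, world axes, zero at the start; "moment": the same for the moment, N m; "finger_gap": finger opening in mm; "finger_force": force on a finger pad.
Only numpy, scipy, OpenCV 4.12 (cv2) and the standard library are available. Lean on these libraries where they do the work, as an engineer would, in place of code of your own. Each camera call takes 0.05 s, during which the arm holds its last target. There are 200 camera calls.

TASK

Push the red thumb pad of the spring ejector fully home so that the angle gauge slides out from under its roof, let the slide spring back, and pick the gauge up by its black tab. Rest the middle of the gauge's brass foot on the crown of the steel stud with the dial face vertical, and rock it sideways there until the black pendulum pointer settles within the red band on the dial. Finish while still holding the gauge there, pressed lightly on the stud, and leave everything else on the bench alone.

Things in the scene. Friction and masses are not known exactly. Their poses are not given: they have to be found in the camera images.
- dock: Blue ejector dock fixed to the bench: plate 250 (x -130 to +120) x 62 x 8 mm, origin on the bench under it. +x is the way the gauge is pushed out. The gauge stands upright on the plate between two low guides (tops 20 mm up), parked with its centre at x = +10 mm; pushed out it stands at about x = +70 mm, clear of the roof. A low stop at x = +117 mm (top 18 mm up) ends the run
- dock_roof (a point): middle of the underside of the small blue roof over the parked gauge's tab: 34 (dock x) x 46 x 6 mm, underside 154 and top 160 mm above the bench, reaching 24 mm past the dock's origin towards +x; its post stands on the dock's -y side (robot's side), outer face 30 mm from the dock's middle line, x -2 to +22 mm
- eject (a joint): ejector slide, 0 at rest, 0.060 m fully home, growing along the dock's +x; a spring pushes it back (about 2 N at rest, 5 N fully home); it pushes the gauge by the end of its foot, from 1 or 2 mm on
- eject_handle (a point): centre of the outer (dock -x) face of the slide's red thumb pad: push here along the dock's +x. Pad 36 wide (dock y) x 36 tall x 14 mm thick, this point 66 mm above the bench, free space behind it and above it
- gauge: pendulum angle gauge, loose, about 0.3 kg, 140 mm tall: brass foot 80 (x) x 24 (y) x 14 mm, flat below; on it a white disc of radius 44, 10 mm thick, facing along y, centre 58 mm above the underside, the same dial on both faces; on top a black grip tab. Origin: centre of the foot's underside; z up, x along the foot; in the dock its axes are those of the dock
- gauge_grip (a point): centre of the part of the black tab to grip, 124 mm above the foot's underside. The tab is 26 (x) x 12 mm (y, across the dial faces: close the fingers along y) and stands free from 102 to 140 mm above the underside
- pointer (a joint): free pendulum needle on the gauge (pivot at the disc's centre, bob below, thin black needle above): angle to the gauge's own z about the gauge's +y (positive leans to the gauge's +x). It hangs plumb, the needle pointing straight up: with the gauge turned by t about its own +y it reads -t. It swings for about a second after moves
- mark (a joint): angle of the middle of the red band on the dial, same zero and sense as the pointer; stays put on the gauge, differs from start to start, between 0.20 and 0.42. The band reaches 0.10 rad to either side
- pointer_tip (a point): on the black needle, 36 mm above the pivot along it; its z is the needle's direction
- mark_mid (a point): middle of the red band, 36 mm from the pivot; its z points out from the pivot through the band's middle
- stake: stud block fixed to the bench: dark steel block 75 x 75 x 30 mm with a round steel stud on it and, 28 mm towards the block's +x, a smaller lower round shoulder (top 62 mm up, radius 12), which the gauge need not touch. Origin at the bench top under the stud
- stud_crown (a point): centre of the stud's round crown, a ball of radius 25 mm; 55 mm above the bench, so the crown's top is 80 mm above the bench
- pliers: bystander: red-handled pliers, about 135 mm long, lying
- charcoal: bystander: pale soldering block 70 x 110 x 28 mm
- glass_cup: bystander: small glass cup, 64 mm across, 55 mm tall
- mallet: bystander: wooden mallet, lying
- graver: bystander: wooden-handled hand tool, lying
- flux_jar: bystander: amber jar with a lid, 56 mm across, 70 mm tall
- bangle: bystander: brass bangle 66 mm across, 12 mm tall, lying flat
Not all that is in view belongs to the job. What is shaped like the gauge but orange or purple is not meant.

How it is judged:
By the outcome, as a careful person would: the job done as asked, in the order asked, and still so for the second after the job is handed in, while the arm keeps its last pose, push and grip.
It also fails if it takes over 70 s, if anything falls off the work surface, if the arm or the gripper's body presses on something with over 40 N, if the wrist force passes 120 N, or if a joint passes its speed limit or range.

## Working session

There is one attempt and no reset: what is moved stays moved. The work goes in short steps, Python scripts to look and compute and a tool call to move; the robot and the scene stay as the last step left them, time stands still between calls to the robot, and variables do not carry over. Pictures are saved under pics/ and viewed, at most 10 in all, crops included, and the job is handed in when it is done.

Besides the shell and the picture viewer there is one more tool, called after "Request:" as name(argument=value, ...), one argument or row to a line, values as JSON. arm_command: Moves the arm, as the interface text tells. Its arguments: {"type":"object","properties":{"steps":{"type":"array","items":{"type":"array","items":{"type":"number"}}},"force":{"type":"number"}},"required":["steps"]}

```bash
mkdir -p pics; cat > h.py <<'E'
import numpy as np, cv2
from scipy.spatial.transform import Rotation as R
from cell import monitor, imaging, job, find_in, trace
def save(n,img): cv2.imwrite('pics/'+n,cv2.cvtColor(np.ascontiguousarray(img),cv2.COLOR_RGB2BGR))
def ray(c,u,v):
    V=np.array(c['view']);K=np.array(c['mtx']);d=V[:3,:3].T@np.linalg.inv(K)@[u,v,1.]
    return -V[:3,:3].T@V[:3,3], d/np.linalg.norm(d)
def atz(c,u,v,z):
    o,d=ray(c,u,v);return o+d*(z-o[2])/d[2]
def proj(c,P):
    V=np.array(c['view']);P=np.atleast_2d(P);q=(V[:3,:3]@P.T).T+V[:3,3];q=(np.array(c['mtx'])@q.T).T;return q[:,:2]/q[:,2:]
def tri(rs):
    A=0;b=0
    for o,d in rs:
        M=np.eye(3)-np.outer(d,d);A=A+M;b=b+M@o
    return np.linalg.solve(A,b)
E
python3 - <<'E'
from h import *
s=monitor.read_state();print({k:np.round(v,3) for k,v in s.items()})
for n in['scene','side']:
    c=imaging.camera(n);save(n+'0.png',c['img']);print(n,ray(c,320,200))
    for t in['dock','dock_roof','eject_handle','gauge','gauge_grip','stake','stud_crown','pointer_tip','mark_mid','pliers','charcoal','glass_cup','mallet','graver','flux_jar','bangle']:
        print(t,[(np.round(f['rect']).astype(int).tolist(),round(f['p'],2)) for f in find_in(c,t)][:4])
E
```

```text
{'clock': np.float64(0.0), 'joints': array([ 1.212,  0.3  ,  1.522,  0.   ,  1.321, -0.067]), 'qd': array([-0.001,  0.001,  0.001,  0.001,  0.   ,  0.001]), 'effort': array([ 1.0000e-03, -5.3180e+01, -3.5274e+01,  7.1000e-02,  2.4000e-02,
       -0.0000e+00]), 'eef_pos': array([158.136, 526.515, 223.89 ]), 'eef_rot': array([-3.14, -0.  ,  2.85]), 'wrist_force': array([-0.504,  1.049, -0.04 ]), 'moment': array([-0.002, -0.018, -0.001]), 'finger_force': np.float64(0.0), 'finger_gap': np.float64(94.017)}
scene (array([1496.18186935,  346.51656099,  949.85229372]), array([-0.72298167, -0.27696882, -0.63291846]))
dock [([382, 223, 76, 62], 0.61)]
dock_roof [([382, 224, 81, 67], 0.59), ([406, 235, 33, 22], 0.53)]
eject_handle [([408, 236, 33, 24], 0.87)]
gauge [([377, 219, 25, 35], 0.96), ([369, 252, 32, 39], 0.79), ([367, 193, 25, 38], 0.66)]
gauge_grip [([369, 252, 35, 38], 0.93), ([378, 218, 26, 36], 0.9), ([367, 192, 27, 33], 0.58), ([285, 203, 33, 29], 0.47)]
stake [([287, 204, 29, 28], 0.73)]
stud_crown [([288, 207, 31, 30], 0.74)]
pointer_tip [([369, 258, 7, 5], 0.56)]
mark_mid []
p
[... 501 characters left out ...]
658,  0.81067752, -0.53665701]))
dock [([289, 194, 27, 57], 0.86)]
dock_roof [([287, 194, 27, 60], 0.79)]
eject_handle []
gauge [([327, 185, 18, 41], 0.96), ([258, 207, 13, 47], 0.91), ([287, 190, 10, 38], 0.59), ([287, 193, 28, 55], 0.39)]
gauge_grip [([258, 207, 14, 44], 0.86), ([288, 191, 9, 38], 0.79), ([323, 185, 16, 38], 0.77), ([306, 260, 33, 35], 0.51)]
stake [([310, 258, 32, 31], 0.78)]
stud_crown [([306, 259, 32, 35], 0.71)]
pointer_tip [([394, 324, 25, 38], 0.39)]
mark_mid []
pliers [([416, 277, 34, 36], 0.57)]
charcoal []
glass_cup []
mallet [([286, 160, 51, 23], 0.56), ([363, 217, 38, 30], 0.31)]
graver [([296, 360, 48, 77], 0.56)]
flux_jar [([392, 323, 26, 38], 0.79)]
bangle []
```

```bash
python3 - <<'E'
import cv2
a=cv2.imread('pics/scene0.png')[120:320,170:540];b=cv2.imread('pics/side0.png')[120:370,200:480]
a=cv2.resize(a,None,fx=1.6*0.9,fy=1.6*.9,interpolation=3)
a=cv2.resize(cv2.imread('pics/scene0.png')[140:320,250:440],(570,540),interpolation=3)
cv2.imwrite('pics/a.png',a)
b=cv2.resize(cv2.imread('pics/side0.png')[140:320,200:440],(720,540),interpolation=3)
cv2.imwrite('pics/b.png',b)
E
```

```text
(no output)
```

View pics/a.png

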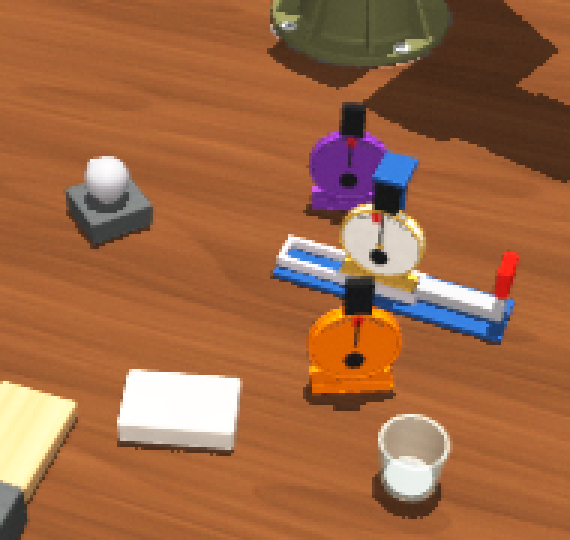

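View pics/b.png

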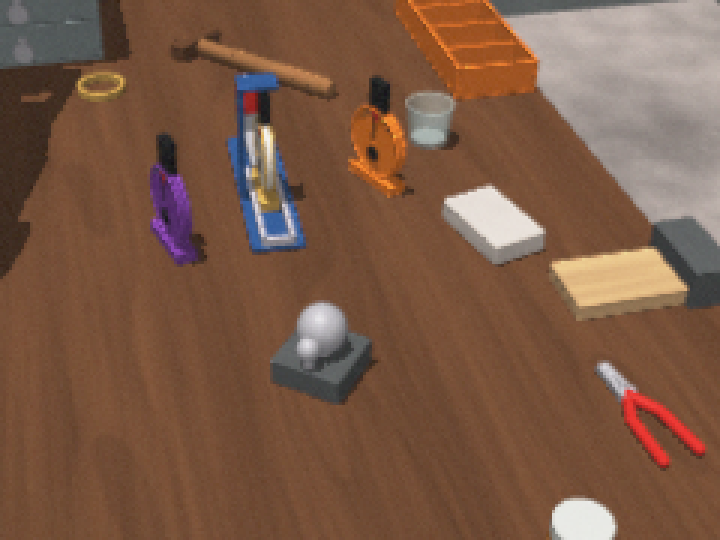

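The crops show three gauge shapes: purple at scene (367,193) and orange at (369,252), both decoys, and the white one under the blue roof at (377,219), which is the target. The red pad is at (419,232) and the dock's +x end is at (345,226). The stud ball is at (286,200), with its small shoulder towards the side camera.

```bash
cat > m.py <<'E'
from h import *
C={n:imaging.camera(n) for n in['scene','side']}
box={'scene':dict(blue=(330,180,430,265),red=(410,220,428,245),ball=(274,188,296,212)),'side':dict(blue=(270,160,305,226),red=(278,166,290,182),ball=(296,238,318,262))}
out={}
for n,c in C.items():
    hsv=cv2.cvtColor(c['img'],cv2.COLOR_RGB2HSV).astype(int);H,S,V=[hsv[...,i] for i in range(3)]
    M=dict(blue=(H>100)&(H<125)&(S>140),red=((H<5)|(H>174))&(S>190)&(V>120),ball=(S<45)&(V>125))
    for k,m in M.items():
        x0,y0,x1,y1=box[n][k];mm=np.zeros_like(m);mm[y0:y1,x0:x1]=m[y0:y1,x0:x1]
        ys,xs=np.nonzero(mm);out[n,k]=(xs.mean(),ys.mean(),xs.min(),xs.max(),ys.min(),ys.max(),len(xs));print(n,k,np.round(out[n,k],1))
        if k=='blue':
            h=cv2.convexHull(np.stack([xs,ys],1).astype(np.int32))[:,0];print([ (p.tolist(),np.round(atz(c,*p,8)[:2]).tolist()) for p in h])
def cc(n,k):o=out[n,k];return o[:2]
for k in['red','ball']:
    p=tri([ray(C[n],*cc(n,k)) for n in C]);print(k,p,[np.round(proj(C[n],p)[0]-cc(n,k),1) for n in C],[atz(C[n],*cc(n,k),55)[:2] for n in C])
E
python3 m.py
```

```text
scene blue [382.5 229.  341.  420.  191.  253.  514. ]
[([420, 242], [506.0, 301.0]), ([419, 245], [520.0, 301.0]), ([416, 253], [557.0, 298.0]), ([414, 253], [559.0, 293.0]), ([410, 252], [560.0, 281.0]), ([349, 234], [549.0, 82.0]), ([343, 232], [547.0, 61.0]), ([341, 231], [544.0, 53.0]), ([341, 230], [540.0, 52.0]), ([346, 224], [507.0, 58.0]), ([377, 192], [307.0, 110.0]), ([378, 191], [300.0, 112.0]), ([381, 191], [296.0, 122.0]), ([385, 192], [297.0, 137.0]), ([388, 193], [299.0, 148.0]), ([420, 240], [497.0, 300.0])]
scene red [418.2 231.1 415.  422.  224.  239.   80. ]
scene ball [285.2 201.4 274.  295.  192.  211.  256. ]
side blue [285.3 195.7 276.  300.  165.  223.  262. ]
[([300, 221], [537.0, 53.0]), ([296, 222], [523.0, 50.0]), ([286, 223], [489.0, 52.0]), ([285, 223], [485.0, 53.0]), ([284, 222], [483.0, 59.0]), ([283, 219], [483.0, 77.0]), ([278, 197], [491.0, 221.0]), ([276, 188], [495.0, 287.0]), ([276, 187], [496.0, 294.0]), ([279, 166], [538.0, 464.0]), ([282, 165], [552.0, 471.0]), ([290, 165], [585.0, 463.0]), ([291, 166], [588.0, 453.0]), ([300, 218], [541.0, 70.0])]
side red [282.9 173.4 282.  284.  171.  176.   16. ]
side ball [305.8 248.8 299.  314.  241.  258.  216. ]
red [523.72164843 290.26164799  66.84042321] [array([-0.1,  0.1]), array([-0.1, -0.1])] [array([510.17729013, 289.66836379]), array([527.58440285, 311.03582038])]
ball [ 512.20855731 -151.05555274   51.90415846] [array([ 1.1, -0.9]), array([1.3, 1. ])] [array([ 521.10100329, -150.7441619 ]), array([ 508.68560441, -149.65795756])]
```

Request:
arm_command(
  steps=[
    [0,-130,-22,-26,20],
    [0,-270,-45,-26,45],
    [0,-405,-68,-26,76.4],
    [0,-405,-68,-26,76.4],
    [0,-405,-68,-26,76.4],
    [0,-405,-68,-26,76.4],
    [0,-405,-68,-26,76.4],
    [0,-405,-68,-26,76.4],
    [0,-405,-68,-26,76.4],
    [0,-405,-68,-26,76.4],
    [0,-405,-68,-26,76.4],
  ],
  force=10,
)

```text
clock: 3.18
eef_pos: [525.9, 345.7, 250.7]
eef_rot: [3.141, -0.0, 1.518]
wrist_force: [0.3, -0.6, 0.4]
finger_gap: 0.7
finger_force: 0.0
```

```bash
python3 - <<'E'
from h import *
s=monitor.read_state();print(s['clock'],s['eef_pos'],s['eef_rot'],s['joints'],s['finger_gap'],s['wrist_force'])
c=imaging.camera('wrist');save('w1.png',c['img']);print(ray(c,320,200))
for t in['eject_handle','gauge','gauge_grip','dock','dock_roof']:
    print(t,[(np.round(f['rect']).astype(int).tolist(),round(f['p'],2)) for f in find_in(c,t)][:3])
E
```

```text
3.175 [525.89199574 345.70507436 250.69153776] [ 3.14141218e+00 -1.71895865e-04  1.51830786e+00] [5.23331106e-01 4.63706659e-01 1.23643309e+00 4.62927882e-05
 1.44120793e+00 5.75813616e-01] 0.713960541994513 [ 0.30398234 -0.63453497  0.42832041]
(array([530.0830671 , 421.47822119, 411.74431466]), array([-0.02140393, -0.25164629, -0.96758256]))
eject_handle [([325, 221, 31, 19], 0.65)]
gauge [([426, 307, 59, 98], 0.9), ([324, 221, 29, 19], 0.75), ([320, 346, 8, 22], 0.64)]
gauge_grip [([428, 305, 60, 95], 0.77), ([323, 344, 7, 20], 0.61)]
dock [([325, 288, 41, 164], 0.76)]
dock_roof [([324, 287, 44, 167], 0.69)]
```

View pics/w1.png

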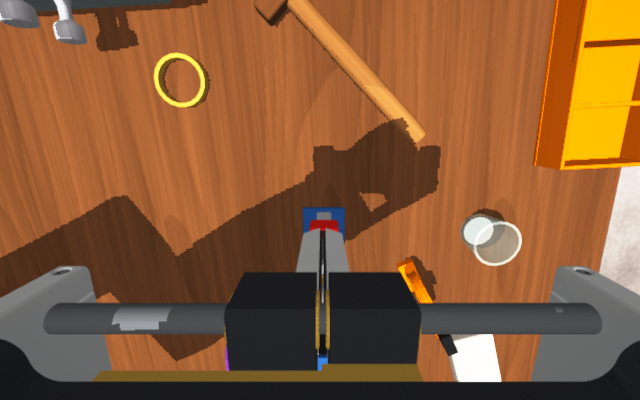

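The wrist view shows the plate's back end (columns 303–344, row 208) and the red pad at (325,225), straight ahead of the fingers. The orange decoy is at (415,280).

```bash
python3 - <<'E'
from h import *
c=imaging.camera('wrist')
hsv=cv2.cvtColor(c['img'],cv2.COLOR_RGB2HSV).astype(int);H,S,V=[hsv[...,i] for i in range(3)]
for k,m in dict(red=((H<4)|(H>175))&(S>190),blue=(H>100)&(H<125)&(S>140)).items():
    mm=np.zeros_like(m);mm[200:245,290:360]=m[200:245,290:360]
    ys,xs=np.nonzero(mm);print(k,xs.min(),xs.max(),ys.min(),ys.max())
    for y in range(ys.min(),ys.max()+1,3): print(y,xs[ys==y].min(),xs[ys==y].max(),np.round(atz(c,xs[ys==y].min(),y,8 if k=='blue' else 84)[:2]),np.round(atz(c,xs[ys==y].max()+1,y,8 if k=='blue' else 84)[:2]))
E
```

```text
red 309 337 220 230
220 311 335 [511. 312.] [541. 310.]
223 310 336 [510. 308.] [542. 306.]
226 310 337 [509. 304.] [543. 302.]
229 309 337 [508. 300.] [543. 299.]
blue 303 344 207 237
207 303 342 [496. 307.] [554. 304.]
210 303 343 [496. 302.] [556. 299.]
213 303 343 [496. 298.] [555. 294.]
216 303 343 [495. 293.] [555. 290.]
219 303 343 [495. 289.] [555. 285.]
222 303 343 [495. 284.] [555. 281.]
225 303 343 [494. 279.] [555. 276.]
228 303 343 [494. 275.] [555. 271.]
231 303 343 [494. 270.] [554. 266.]
234 343 343 [553. 262.] [554. 262.]
237 343 343 [553. 257.] [554. 257.]
```

Request:
arm_command(
  steps=[
    [0,0,2,60,0],
    [0,0,2,120,0],
    [0,0,2,167,0],
    [0,-20,2,167,0],
    [0,-34,2,167,0],
    [0,-44,2,167,0],
    [0,-54,2,167,0],
    [0,-64,2,167,0],
    [0,-74,2,167,0],
    [0,-84,2,167,0],
    [0,-84,2,167,0],
  ],
)

```text
clock: 4.9
eef_pos: [524.2, 261.0, 84.0]
eef_rot: [3.141, -0.001, 1.516]
wrist_force: [-0.2, 4.5, -0.7]
finger_gap: 0.1
finger_force: 2.2
```

Request:
arm_command(
  steps=[
    [0,-4,0,0,0],
    [0,-7,0,0,0],
    [0,-7,0,0,0],
  ],
)

```text
clock: 5.28
eef_pos: [523.8, 254.7, 84.0]
eef_rot: [3.141, -0.001, 1.517]
wrist_force: [-0.1, 5.2, 0.7]
finger_gap: 0.1
finger_force: 2.4
```

Request:
arm_command(
  steps=[
    [0,-3,0,0,0],
    [0,-6,0,0,0],
    [0,-6,0,0,0],
  ],
)

```text
clock: 5.65
eef_pos: [523.6, 249.9, 84.1]
eef_rot: [3.14, -0.003, 1.517]
wrist_force: [1.2, 13.5, -2.5]
finger_gap: 0.3
finger_force: 6.9
```

Request:
arm_command(
  steps=[
    [0,-1.5,0,0,0],
    [0,-1.5,0,0,0],
    [0,10,0,0,0],
    [0,22,0,0,0],
    [0,34,0,0,0],
    [0,46,0,0,0],
    [0,58,0,0,0],
    [0,75,0,0,0],
    [0,90,0,0,0],
    [0,90,0,-60,0],
    [0,90,0,-120,0],
    [0.5,40,0,-160,0],
    [0.5,-20,0,-160,0],
    [0.5,-20,0,-160,0],
  ],
)

```text
clock: 7.4
eef_pos: [522.4, 225.7, 244.2]
eef_rot: [3.141, 0.0, 1.513]
wrist_force: [0.9, -0.2, -0.6]
finger_gap: 27.1
finger_force: 0.0
```

```bash
python3 - <<'E'
from h import *
s=monitor.read_state();print(s['clock'],s['eef_pos'],s['eef_rot'],s['finger_gap'],s['wrist_force'])
cs={n:imaging.camera(n) for n in['scene','side','wrist']}
a=cv2.resize(cs['scene']['img'][170:270,310:440],(520,400),interpolation=3)
b=cv2.resize(cs['side']['img'][150:250,240:305],(260,400),interpolation=3)
save('e.png',np.hstack([a,b]));save('w2.png',cs['wrist']['img'])
for n,c in cs.items():
  for t in['gauge','gauge_grip']:
    print(n,t,[(np.round(f['rect'],1).tolist(),round(f['p'],2)) for f in find_in(c,t)][:4])
E
```

```text
7.4 [522.36314981 225.70981365 244.21659276] [3.14088273e+00 2.68770583e-04 1.51295672e+00] 27.074624752123018 [ 0.87504465 -0.21246005 -0.55923214]
scene gauge [([360.4, 212.8, 28.3, 36.4], 0.63), ([365.9, 194.5, 27.5, 34.4], 0.59), ([369.1, 252.8, 33.4, 37.7], 0.57), ([389.1, 295.5, 26.9, 30.3], 0.55)]
scene gauge_grip [([366.4, 191.9, 29.4, 35.0], 0.96), ([361.1, 211.6, 25.5, 37.1], 0.69), ([367.4, 252.4, 31.1, 35.5], 0.63)]
side gauge [([326.5, 185.9, 19.3, 36.0], 0.9), ([257.1, 207.1, 14.6, 43.7], 0.75), ([291.1, 198.2, 10.0, 43.3], 0.49)]
side gauge_grip [([324.4, 184.4, 20.7, 43.8], 0.89), ([257.6, 205.6, 11.6, 45.1], 0.63), ([290.9, 198.8, 10.1, 44.1], 0.59)]
wrist gauge [([234.2, 259.9, 39.1, 28.1], 0.96), ([437.1, 223.6, 73.2, 74.3], 0.68), ([322.1, 269.6, 18.9, 65.2], 0.65)]
wrist gauge_grip [([236.6, 258.4, 42.1, 26.9], 0.85), ([322.1, 269.4, 14.1, 63.6], 0.82), ([438.6, 223.9, 72.5, 75.8], 0.57)]
```

View pics/e.png

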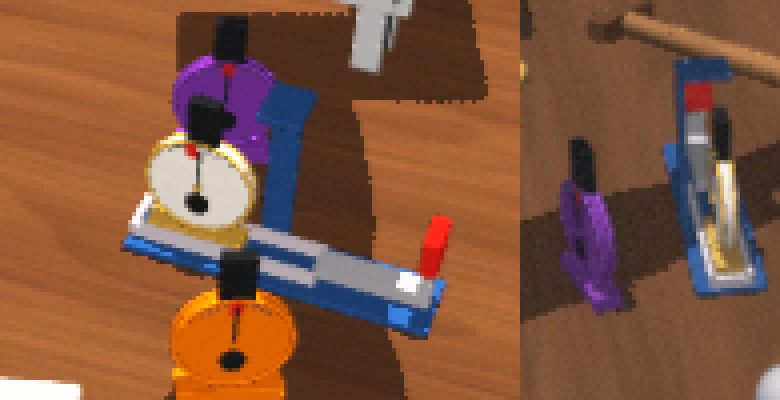

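The white gauge is now out (scene (360,213), clear of the roof) and the slide has sprung back (red pad at (419,231)). Next I'll locate the tab.

```bash
python3 - <<'E'
from h import *
cs={n:imaging.camera(n) for n in['scene','side']}
bx={'scene':(352,190,368,208),'side':(285,174,296,194)}
r=[]
for n,c in cs.items():
    x0,y0,x1,y1=bx[n];m=c['img'].max(2)<60
    l=np.zeros_like(m);l[y0:y1,x0:x1]=m[y0:y1,x0:x1]
    N,lab,st,ce=cv2.connectedComponentsWithStats(l.astype(np.uint8));i=1+st[1:,4].argmax();print(n,st[i],ce[i],atz(c,*ce[i],130))
    r.append(ray(c,*ce[i]))
p=tri(r);print(p,proj(cs['scene'],p),proj(cs['side'],p))
E
```

```text
scene [357 194  11  13 104] [361.38461538 199.74038462] [514.64842699 105.79047635 130.        ]
side [288 177   4  13  44] [289.68181818 182.86363636] [513.95001657 106.54502826 130.        ]
[514.11756367 105.91478857 130.01213857] [[361.47318525 199.64312126]] [[289.76882477 182.9475978 ]]
```

Request:
arm_command(
  steps=[
    [0.5,-60,-1,0,0],
    [0.5,-120,-1.3,0,0],
    [0.5,-120,-1.3,0,0],
    [0.5,-120,-1.3,40,0],
    [0.5,-120,-1.3,80,0],
    [0.5,-120,-1.3,110,0],
    [0.5,-120,-1.3,110,0],
  ],
)

```text
clock: 8.82
eef_pos: [513.5, 109.1, 131.9]
eef_rot: [-3.138, 0.001, 1.517]
wrist_force: [-0.5, -0.2, 0.3]
finger_gap: 46.9
finger_force: 0.0
```

Request:
arm_command(
  steps=[
    [0,0,0,0,0],
    [0,0,0,0,0],
    [0,0,0,0,0],
    [0,0,0,0,0],
    [0,0,0,0,0],
  ],
  force=15,
)

```text
clock: 9.45
eef_pos: [514.6, 108.4, 133.9]
eef_rot: [3.141, -0.0, 1.516]
wrist_force: [0.5, 0.5, 3.6]
finger_gap: 12.0
finger_force: 15.0
```

Request:
arm_command(
  steps=[
    [0,0,0,-20,0],
    [0,0,0,-60,0],
    [0,0,0,-110,0],
    [0,0,0,-130,0],
    [0,0,0,-130,0],
  ],
)

```text
clock: 10.07
eef_pos: [514.6, 108.4, 264.2]
eef_rot: [3.14, -0.0, 1.516]
wrist_force: [-0.4, 0.2, -3.8]
finger_gap: 11.9
finger_force: 15.0
```

```bash
cat > meas.py <<'E'
from h import *
from scipy.optimize import least_squares
cs={n:imaging.camera(n) for n in['scene','side','wrist']}
save('w3.png',cs['wrist']['img'])
bx={'scene':(268,184,304,216),'side':(290,234,324,270)}
D={}
for n,b in bx.items():
    c=cs[n];g=c['img'].astype(int);m=(g.max(2)-g.min(2)<30)&(g.mean(2)>105)
    x0,y0,x1,y1=b;l=np.zeros(m.shape,np.uint8);l[y0:y1,x0:x1]=m[y0:y1,x0:x1]
    cn=max(cv2.findContours(l,cv2.RETR_EXTERNAL,cv2.CHAIN_APPROX_NONE)[0],key=len)[:,0].astype(float)
    D[n]=cn;print(n,cn.min(0),cn.max(0))
def res(p,n,keep=None):
    c=cs[n];k=np.linalg.norm(np.r_[p,55]+0-ray(c,0,0)[0]);q=proj(c,np.r_[p,55.])[0];rad=c['mtx'][0][0]*25/k
    d=np.linalg.norm(D[n]-q,axis=1)-rad+.5
    return d
for n in D:
    # only upper silhouette (above centre) so that stem and shoulder stay out
    full=D[n].copy();ymin=full[:,1].min();D[n]=full[full[:,1]<ymin+ (10 if n=='scene' else 10)]
    r=least_squares(lambda p:res(p,n),[514,-150],loss='soft_l1');print(n,r.x,np.round(np.abs(r.fun).mean(),2),len(D[n]))
r=least_squares(lambda p:np.r_[res(p,'scene'),res(p,'side')],[514,-150],loss='soft_l1');print('both',r.x)
s=monitor.read_state();print(s['eef_pos'],s['eef_rot'],s['wrist_force'])
save('z.png',np.hstack([cv2.resize(cs['scene']['img'][184:224,264:314],(400,320),interpolation=3),cv2.resize(cs['side']['img'][230:280,284:334],(320,320),interpolation=3)]))
E
python3 meas.py
```

```text
scene [272. 192.] [299. 214.]
side [293. 241.] [315. 262.]
scene [ 509.51433668 -155.61435264] 0.48 27
side [ 511.76057214 -150.1730263 ] 0.24 27
both [ 511.20191905 -153.25104027]
[513.85454491 108.32081725 261.78017081] [-3.13902235e+00  5.66516185e-04  1.51638050e+00] [ 0.451014    0.61190404 -2.39872955]
```

View pics/z.png

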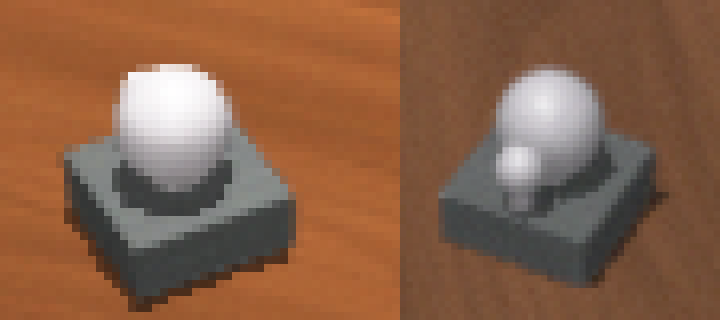

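View pics/w3.png

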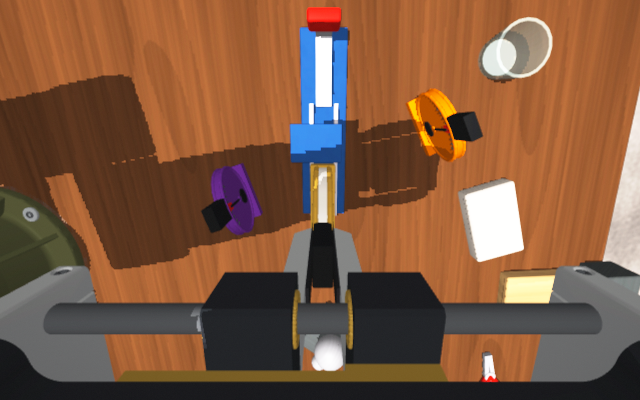

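```bash
python3 - <<'E'
from h import *
cs={n:imaging.camera(n) for n in['scene','side','wrist']}
P={'scene':(285.2,199.5),'side':(306.8,248.2)}
for n in P: print(n,atz(cs[n],*P[n],55), cs[n]['mtx'][0][0]*25/np.linalg.norm(ray(cs[n],0,0)[0]-[512,-152,55]))
print(tri([ray(cs[n],*P[n]) for n in P]))
g=cs['wrist']['img'].astype(int);m=(g.mean(2)>115)&(g.max(2)-g.min(2)<25)
ys,xs=np.nonzero(m[330:366,305:350]);print(xs.min()+305,xs.max()+305,ys.min()+330,ys.max()+330)
print([(y,(np.nonzero(m[y,305:350])[0][[0,-1]]+305).tolist() if m[y,305:350].any() else 0) for y in range(330,366,3)])
print(atz(cs['wrist'],327,352,60),proj(cs['wrist'],[512,-152,55]), cs['wrist']['mtx'][0][0]*25/np.linalg.norm(ray(cs['wrist'],0,0)[0]-[512,-152,55]))
# mark angle on the dial
s=monitor.read_state()
save('d.png',cv2.resize(cs['scene']['img'][150:210,335:385],(500,600),interpolation=3))
E
```

```text
scene [ 511.78573464 -154.79122443   55.        ] 7.473689635819238
side [ 512.04246108 -147.89249165   55.        ] 8.572440865525818
[ 512.34564041 -152.83560606   57.49874099]
305 343 334 365
[(330, 0), (333, 0), (336, [305, 318]), (339, [305, 335]), (342, [305, 340]), (345, [305, 341]), (348, [307, 341]), (351, [312, 342]), (354, [315, 342]), (357, [313, 342]), (360, [312, 342]), (363, [312, 343])]
[ 506.40940018 -148.12787305   60.        ] [[330.73178731 351.45124749]] 14.490450920995935
```

View pics/d.png

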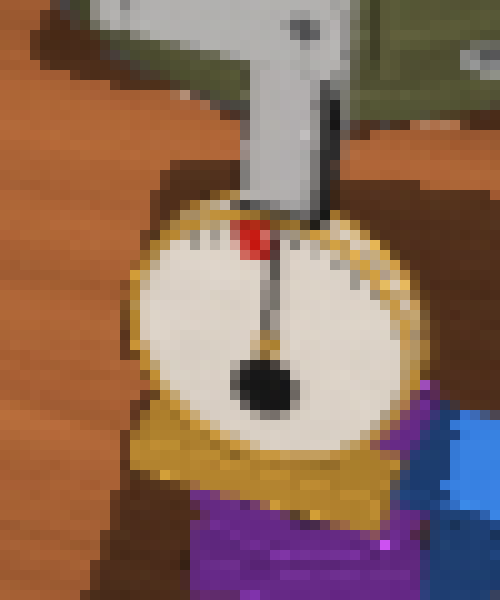

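```bash
cat > dial.py <<'E'
from h import *
from scipy.optimize import least_squares
def dial(c,tcp,t0=0.,yaw_t=1.516,goff=0.):
    """unproject scene pixels to the gauge's +y face; returns in-plane coords (u along horizontal gauge x, w up) of disc centre, red, bob"""
    gx=-np.array([np.cos(yaw_t),np.sin(yaw_t),0]);gy=np.array([-gx[1],gx[0],0])
    p0=np.array(tcp)+gy*5
    g=c['img'];hsv=cv2.cvtColor(g,cv2.COLOR_RGB2HSV).astype(int);H,S,V=[hsv[...,i] for i in range(3)]
    q=proj(c,p0-[0,0,66])[0].astype(int);X,Y=np.meshgrid(np.arange(q[0]-22,q[0]+23),np.arange(q[1]-24,q[1]+25))
    o,_=ray(c,0,0);K=np.linalg.inv(c['mtx']);Rw=np.array(c['view'])[:3,:3].T
    d=(Rw@K@np.stack([X.ravel(),Y.ravel(),np.ones(X.size)]))
    s=((p0-o)@gy)/(gy@d);P=o[:,None]+d*s-p0[:,None]
    uw=np.stack([gx@P,P[2]]).T.reshape(*X.shape,2)
    h,sa,v=H[Y,X],S[Y,X],V[Y,X]
    white=(sa<60)&(v>140)&(np.linalg.norm(uw-[0,-66],axis=2)<48)&(uw[...,1]<-25)
    red=((h<6)|(h>174))&(sa>150)&(v>110)
    gold=(h>17)&(h<28)&(sa>110)&(v>100)
    bob=(v<60)&(np.linalg.norm(uw-[0,-66-10],axis=2)<26)
    return uw,white,red,gold,bob,X,Y
if __name__=='__main__':
    s=monitor.read_state();c=imaging.camera('scene');tcp=s['eef_pos'];print(tcp)
    uw,w,r,g,b,X,Y=dial(c,tcp)
    cn=max(cv2.findContours(w.astype(np.uint8),cv2.RETR_EXTERNAL,cv2.CHAIN_APPROX_NONE)[0],key=len)[:,0]
    pts=uw[cn[:,1],cn[:,0]];f=least_squares(lambda p:np.linalg.norm(pts-p[:2],axis=1)-p[2],[0,-66,42],loss='soft_l1');print('disc',f.x)
    rr=uw[r]-f.x[:2];print('red',len(rr),rr.mean(0),np.arctan2(rr[:,0],rr[:,1]).mean(),np.round(np.sort(np.arctan2(rr[:,0],rr[:,1])),2))
    bb=uw[b]-f.x[:2];print('bob',len(bb),bb.mean(0))
    gg=uw[g&(uw[...,1]<-102)];print('foot',len(gg),gg.min(0),gg.max(0),gg.mean(0))
E
python3 dial.py; python3 dial.py
```

```text
[514.07686093 108.36126704 262.34899282]
disc [  4.38306636 -68.30112799  38.22352105]
red 10 [ 6.83013776 35.0460644 ] 0.19253530494348664 [0.1  0.11 0.11 0.18 0.19 0.2  0.22 0.25 0.27 0.29]
bob 21 [  0.5058367  -17.22160954]
foot 165 [ -37.16056757 -129.85259165] [  45.22832616 -102.01011543] [   3.9541404 -116.7098032]
[514.16143289 108.37451982 262.58872925]
disc [  4.37518973 -68.47515685  38.22018373]
red 10 [ 6.82954377 35.0430434 ] 0.19253516014309166 [0.1  0.11 0.11 0.18 0.19 0.2  0.22 0.25 0.27 0.29]
bob 21 [  0.50579275 -17.22008465]
foot 167 [ -37.16483098 -130.02124013] [  45.21689713 -102.15634052] [   3.93159239 -116.73802323]
```

Request:
arm_command(
  steps=[
    [0,-20,1,0,0],
    [0,-60,3,0,0],
    [0,-100,5,0,0],
    [0,-140,6.5,0,0],
    [0,-180,8,0,0],
    [0,-210,10,0,0],
    [0,-227.5,10.5,20,0],
    [0,-227.5,10.5,40,0],
    [0,-227.5,10.5,49,0],
    [0,-227.5,10.5,49,0],
    [0,-227.5,10.5,49,0],
  ],
  force=12,
)

```text
clock: 11.85
eef_pos: [512.8, -119.2, 215.2]
eef_rot: [3.141, 0.0, 1.517]
wrist_force: [0.7, -0.1, -1.9]
finger_gap: 11.9
finger_force: 12.0
```

```bash
python3 dial.py; python3 - <<'E'
from h import *
c=imaging.camera('side');s=monitor.read_state();print(s['eef_pos'],s['eef_rot'],s['wrist_force'],s['clock'])
a=imaging.camera('scene')
save('p.png',np.hstack([cv2.resize(a['img'][150:220,265:325],(480,560),interpolation=3),cv2.resize(c['img'][195:275,285:330],(315,560),interpolation=3)]))
E
```

```text
[ 512.75715703 -119.19121279  215.20433068]
disc [  2.83768184 -67.80061092  36.65163385]
red 6 [ 8.57023071 33.19480959] 0.2515154896126769 [0.16 0.19 0.24 0.27 0.31 0.33]
bob 16 [  1.42986116 -17.96713222]
foot 137 [ -41.0211589  -130.50369644] [  43.21136081 -102.59862568] [   1.61699513 -117.02248816]
[ 512.72401495 -119.22912911  215.19295305] [3.14043876e+00 3.36726722e-04 1.51667976e+00] [ 0.25629655 -0.43503902 -2.62161608] 11.95
```

View pics/p.png

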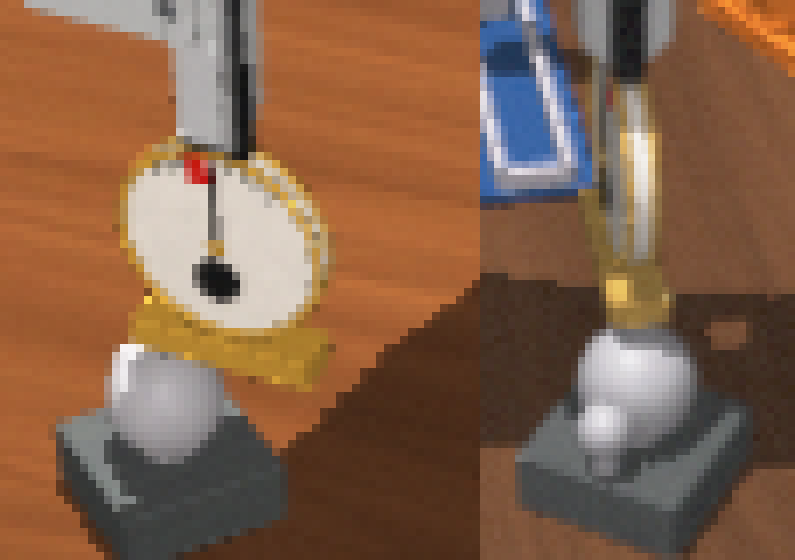

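Request:
arm_command(
  steps=[
    [0,1,0,4,0],
    [0,1,0,7,0],
    [0,1,0,9,0],
    [0,1,0,10,0],
    [0,1,0,11,0],
    [0,1,0,11,0],
  ],
  force=7,
)

```text
clock: 12.75
eef_pos: [513.1, -118.1, 204.9]
eef_rot: [3.139, -0.0, 1.517]
wrist_force: [-0.7, 3.3, 9.8]
finger_gap: 11.7
finger_force: 7.0
```

```bash
python3 dial.py
```

```text
[ 513.09288718 -118.10834712  204.87671203]
disc [  3.27964918 -67.16145293  37.63724739]
red 6 [ 8.34126591 35.65809799] 0.23198970728296575 [0.16 0.18 0.21 0.25 0.28 0.32]
bob 16 [  1.12600261 -18.10091625]
foot 135 [ -43.25205086 -129.68751012] [  44.75541159 -102.27014672] [   2.42677931 -116.48984295]
```

Request:
arm_command(
  steps=[
    [0,0,0,0,0],
    [0,0,0,0.7,0],
    [0,0,0,1.5,0],
    [0,0,0,1.5,0],
    [0,0,0,1.5,0],
  ],
  force=4,
)

```text
clock: 13.42
eef_pos: [512.9, -118.2, 202.9]
eef_rot: [3.14, 0.0, 1.516]
wrist_force: [-0.9, 2.3, 5.4]
finger_gap: 12.2
finger_force: 4.0
```

```bash
python3 dial.py
```

```text
[ 512.90429906 -118.18473655  202.87567999]
disc [  1.59747617 -65.99149376  36.22661568]
red 8 [ 8.36710435 34.89274675] 0.23423181493542145 [0.14 0.17 0.19 0.22 0.25 0.28 0.29 0.32]
bob 16 [  2.15589206 -17.4791587 ]
foot 130 [ -39.66713507 -128.03812726] [  44.47331018 -102.32764272] [   2.32806234 -115.44456818]
```

```bash
python3 - <<'E'
from h import *
a=imaging.camera('scene');c=imaging.camera('side')
save('p2.png',np.hstack([cv2.resize(a['img'][150:220,265:325],(480,560),interpolation=3),cv2.resize(c['img'][195:275,285:330],(315,560),interpolation=3)]))
E
```

View pics/p2.png

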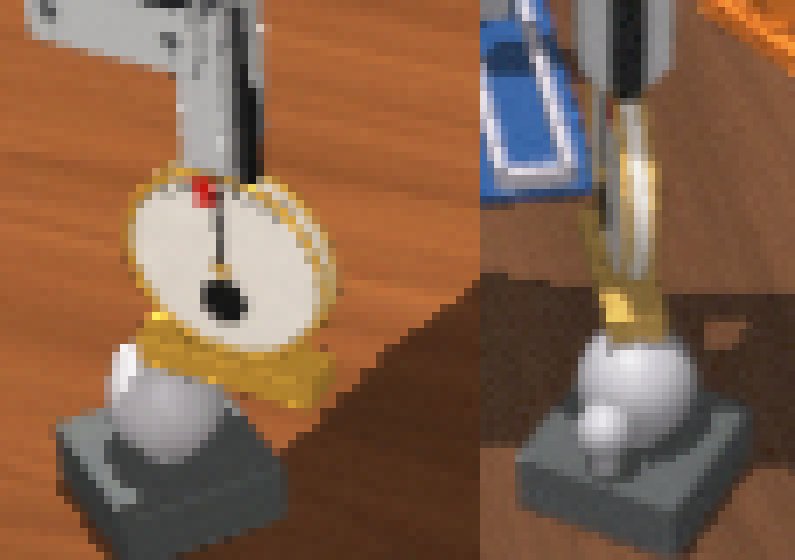

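Request:
arm_command(
  steps=[
    [0,0,0,1,0],
    [0,0,0,2,0],
    [0,0,0,3,0],
    [0,0,0,3,0],
    [0,0,0,3,0],
  ],
  force=6,
)

```text
clock: 14.2
eef_pos: [513.0, -118.1, 200.2]
eef_rot: [3.14, -0.0, 1.516]
wrist_force: [-1.6, 3.8, 8.5]
finger_gap: 12.2
finger_force: 6.0
```

```bash
python3 dial.py
```

```text
[ 512.99735585 -118.14863771  200.15999114]
disc [ -0.06678655 -63.68295689  36.13527521]
red 7 [ 8.54425736 34.97246578] 0.24199761565602537 [0.16 0.19 0.22 0.23 0.26 0.29 0.34]
bob 16 [  3.17073249 -17.55172743]
foot 125 [ -39.67170417 -125.74875831] [  44.46069806 -102.03631896] [   2.24381301 -113.71462908]
```

```bash
cat > slope.py <<'E'
from h import *
def ang(c,crop,x0,y0,tcp):
    gx=np.array([-.0545,-.9985,0]);gy=np.array([.9985,-.0545,0]);p0=np.array(tcp)+gy*12
    hsv=cv2.cvtColor(crop,cv2.COLOR_RGB2HSV).astype(int);H,S,V=[hsv[...,i] for i in range(3)]
    o,_=ray(c,0,0);uv=[]
    g=(H>17)&(H<28)&(S>150)&(V>90)
    h,w=g.shape;Y,X=np.mgrid[:h,:w]
    def U(x,y):
        _,d=ray(c,x+x0,y+y0);P=o+d*((p0-o)@gy)/(gy@d)-p0;return np.array([gx@P,P[2]])
    A=np.array([U(x,y) for x,y in zip(X[g],Y[g])])
    sel=(A[:,1]<-98)&(A[:,1]>-140)&(abs(A[:,0])<50);A=A[sel]
    B=[]
    for u in np.arange(-36,40,3.):   # lower edge per strip
        k=A[abs(A[:,0]-u)<2.]
        if len(k)>2: B.append([u,k[:,1].min()])
    B=np.array(B);fit=np.polyfit(B[:,0],B[:,1],1)
    for _ in range(3):
        r=B[:,1]-np.polyval(fit,B[:,0]);k=abs(r)<3;fit=np.polyfit(B[k,0],B[k,1],1)
    # pointer vs. red (pixels): red centroid minus needle line
    cov=np.cov(A.T);ev,evec=np.linalg.eigh(cov);v=evec[:,1];v=v*np.sign(v[0])
    return np.round([np.arctan(fit[0]),fit[1],np.arctan2(v[1],v[0]),A[:,0].mean(),A[:,1].mean(),len(A)],3)
if __name__=='__main__':
    c=imaging.camera('scene');s=monitor.read_state();t=s['eef_pos']
    for n,tcp in(('p',[512.7,-119.2,215.2]),('p2',[512.9,-118.2,202.9])):
        im=cv2.cvtColor(cv2.imread(f'pics/{n}.png'),cv2.COLOR_BGR2RGB)[:,:480];print(n,ang(c,cv2.resize(im,(60,70),interpolation=cv2.INTER_AREA),265,150,tcp))
    print('now',t,s['wrist_force'],ang(c,np.ascontiguousarray(c['img'][130:230,255:335]),255,130,t))
E
python3 slope.py
```

```text
p [-1.00000e-02 -1.21483e+02 -4.10000e-02 -2.30200e+00 -1.11576e+02
  1.27000e+02]
p2 [ 2.50000e-02 -1.18474e+02 -1.30000e-02 -2.53000e+00 -1.09460e+02
  1.15000e+02]
now [ 512.99938825 -118.1280131   200.16551821] [-1.20090039  2.74899958  7.01711465] [ 4.30000e-02 -1.16112e+02 -1.00000e-03 -2.45400e+00 -1.07798e+02
  1.07000e+02]
```

Request:
arm_command(
  steps=[
    [0,0,0,-8,0],
    [0,0,0,-15,0],
    [0,-28,1.5,-15,0],
    [0,-28,1.5,-10,0],
    [0,-28,1.5,-6,0],
    [0,-28,1.5,-4,0],
    [0,-28,1.5,-3,0],
    [0,-28,1.5,-3,0],
  ],
  force=10,
)

```text
clock: 15.3
eef_pos: [512.5, -146.1, 202.0]
eef_rot: [-3.142, -0.0, 1.517]
wrist_force: [0.0, -0.1, -2.7]
finger_gap: 12.2
finger_force: 10.0
```

```bash
python3 slope.py|tail -1
```

```text
1.13000e+02]
```

Request:
arm_command(
  steps=[
    [0,0,0,1,0],
    [0,0,0,1,0],
    [0,0,0,2,0],
    [0,0,0,2,0],
  ],
)

```text
clock: 15.85
eef_pos: [512.8, -146.5, 201.1]
eef_rot: [3.14, 0.001, 1.516]
wrist_force: [-2.6, 2.0, 9.1]
finger_gap: 12.2
finger_force: 10.0
```

Request:
arm_command(
  steps=[
    [0,3,0,0.1,0],
    [0,6,0,0.3,0],
    [0,9,0,0.6,0],
    [0,9,0,0.6,0],
  ],
  force=8,
)

```text
clock: 16.35
eef_pos: [513.2, -137.4, 200.1]
eef_rot: [3.14, 0.0, 1.517]
wrist_force: [-1.8, 0.3, 5.2]
finger_gap: 11.8
finger_force: 8.0
```

```bash
sed -i 's/^    return np.round(\[/    return np.round([/; s/print(.now./np.set_printoptions(linewidth=200,suppress=True);print("now"/' slope.py; python3 slope.py|tail -1
```

```text
now [ 513.20935098 -137.41069983  200.11234663] [-0.70423679  0.81675512  6.07305954] [   0.105 -117.136    0.021    4.25  -107.929  108.   ]
```

Request:
arm_command(
  steps=[
    [0,3,0,0.5,0],
    [0,6,0,1,0],
    [0,9,0,1.8,0],
    [0,12,0,2.3,0],
    [0,12,0,2.3,0],
  ],
)

```text
clock: 17.02
eef_pos: [513.9, -125.3, 197.7]
eef_rot: [3.14, 0.0, 1.517]
wrist_force: [-1.4, 0.8, 5.5]
finger_gap: 12.1
finger_force: 8.0
```

```bash
python3 slope.py|tail -1; python3 dial.py
```

```text
now [ 513.84412478 -125.34314188  197.69966186] [-1.66729967  1.58736538  5.13832426] [   0.191 -118.036    0.07     8.884 -107.835   91.   ]
[ 513.84412478 -125.34314188  197.69966186]
disc [  9.9985973  -62.96527815  34.90898545]
red 4 [ 4.39905509 38.47772191] 0.11464873073404813 [0.06 0.07 0.15 0.17]
bob 14 [  4.2654833 -16.7321362]
foot 116 [ -22.32034254 -129.01623498] [  62.62789898 -102.21178456] [  17.20124746 -113.18327273]
```

Request:
arm_command(
  steps=[
    [0,2.5,0,0.6,0],
    [0,5,0,1.3,0],
    [0,7,0,1.8,0],
    [0,7,0,1.8,0],
    [0,7,0,1.8,0],
    [0,7,0,1.8,0],
    [0,7,0,1.8,0],
    [0,7,0,1.8,0],
  ],
)

```text
clock: 18.12
eef_pos: [514.2, -118.4, 195.8]
eef_rot: [3.141, -0.0, 1.516]
wrist_force: [-1.1, 1.4, 5.4]
finger_gap: 11.7
finger_force: 8.0
```

```bash
python3 slope.py|tail -1; cat > view.py <<'E'
from h import *
c=imaging.camera('scene');g=c['img'];hsv=cv2.cvtColor(g,cv2.COLOR_RGB2HSV).astype(int);H,S,V=[hsv[...,i] for i in range(3)]
x0,y0=276,162
r=((H<7)|(H>173))&(S>120)&(V>90);k=(V<90)
for y in range(y0,y0+40): print(y,''.join('R' if (r[y,x] and g[y,x,1]<90 and S[y,x]>190) else '#' if V[y,x]<75 else '+' if V[y,x]<150 and S[y,x]<90 else 'g' if S[y,x]>110 and 15<H[y,x]<30 else '.' if S[y,x]<60 else ' ' for x in range(x0,x0+42)))
E
python3 view.py
```

```text
now [ 514.21563843 -118.40585358  195.79525444] [-1.53734608  2.11609203  4.73595542] [   0.237 -118.386    0.073   12.162 -106.989   75.   ]
162            ......+##++                    
163            ......+####                    
164            ......+#####                   
165            ......+####                    
166            ......+####                    
167            ......+####                    
168             ......####                    
169       ggggg ......###+                    
170      g   ........++##                     
171     ggggggg ......+##                     
172    gg ....++......+#                      
173   gg.......+R ...++#g                     
174  gg........+RR...gg# g                    
175  g ........+  .... g .g                   
176 gg.........++ .....gg  g                  
177 g .........++....... g. g                 
178 g ..........+........g .                  
179 g ..........+.........g .                 
180   ..........+......... g.                 
181  g..........+..........g  g               
182  g......... g.
[... 221 characters left out ...]
ggggg.....+####+........ gg               
188 gggggg....+####+........gg                
189 ggggggg ....+##.........gg                
190 gggggggg .............. g                 
191 gggggggggg ........... g                  
192  ggggggggggg .......  g                  #
193    ggggggggggggg   ggg                    
194    ..gggggggggggggggggg                   
195    .++.gggggggggggggggg                   
196    +.....gggggggggggggg                   
197   ++.......gggggggggggg           ## # #  
198   ++.........ggggggggg            ##  ####
199   +............gggggg             ###  ## 
200   ++...........++gggg          ###  ######
201  +++...........++++g          ############
```

```bash
cat > rb.py <<'E'
from h import *
def rb(c,img,x0,y0,tcp,du=0,h=126):
    gx=np.array([-.0545,-.9985,0]);gy=np.array([.9985,-.0545,0]);p0=np.array(tcp)+gy*5
    o,_=ray(c,0,0);f=img.astype(float);hh,w=f.shape[:2]
    U=np.zeros((hh,w,2))
    for y in range(hh):
        for x in range(w):
            _,d=ray(c,x+x0,y+y0);P=o+d*((p0-o)@gy)/(gy@d)-p0;U[y,x]=gx@P,P[2]
    piv=np.array([du,-(h-58)])
    rel=U-piv;rad=np.linalg.norm(rel,axis=2);hsv=cv2.cvtColor(img,cv2.COLOR_RGB2HSV)
    red=np.clip(f[...,0]-np.maximum(f[...,1],f[...,2])-60,0,None)*(rad>25)*(rad<46)*((hsv[...,0]<8)|(hsv[...,0]>172))*(hsv[...,1]>150)*(abs(rel[...,0])<25)*(rel[...,1]>0)
    red=red*(abs(f[...,1]-f[...,2])<45)
    dark=np.clip(150-f.max(2),0,None)*(hsv[...,1]<110)
    bob=dark*(np.linalg.norm(rel-[0,-18],axis=2)<13)
    nee=dark*(rel[...,1]>8)*(rel[...,1]<24)*(abs(rel[...,0])<10)
    cen=lambda m:(m[...,None]*U).sum((0,1))/max(m.sum(),1)
    r,b,n=cen(red),cen(bob),cen(nee)
    print('red',r.round(1),(red>0).sum(),'bob',b.round(1),'needle',n.round(1),'-> ang bob',((r[0]-b[0])/36).round(3),'needle',((r[0]-n[0])/36).round(3))
if __name__=='__main__':
    c=imaging.camera('scene');t=monitor.read_state()['eef_pos']
    L=lambda n,w,sz:cv2.resize(cv2.cvtColor(cv2.imread(f'pics/{n}.png'),cv2.COLOR_BGR2RGB)[:,:w],sz,interpolation=cv2.INTER_AREA)
    rb(c,L('d',500,(50,60)),335,150,[514.1,108.4,262.4],3)
    rb(c,L('p',480,(60,70)),265,150,[512.7,-119.2,215.2],2)
    rb(c,L('p2',480,(60,70)),265,150,[512.9,-118.2,202.9],3,125)
    rb(c,np.ascontiguousarray(c['img'][140:210,265:325]),265,140,t,2.3+16,122)
E
python3 rb.py
```

```text
red [ 11.7 -33.4] 11 bob [  5.1 -85.6] needle [  4.8 -51.1] -> ang bob 0.184 needle 0.192
red [ 11.3 -34.7] 6 bob [  4.8 -85.9] needle [  5.9 -49.7] -> ang bob 0.181 needle 0.153
red [ 10.2 -30.8] 8 bob [  3.9 -82.9] needle [  4.1 -53. ] -> ang bob 0.175 needle 0.169
red [ 14.1 -25.5] 6 bob [ 18.1 -78.5] needle [ 17.8 -50.3] -> ang bob -0.111 needle -0.102
```

Request:
arm_command(
  steps=[
    [0,-3,0,-0.6,0],
    [0,-6,0,-1.1,0],
    [0,-9,0,-1.7,0],
    [0,-9,0,-1.7,0],
    [0,-9,0,-1.7,0],
    [0,-9,0,-1.7,0],
    [0,-9,0,-1.7,0],
    [0,-9,0,-1.7,0],
    [0,-9,0,-1.7,0],
  ],
)

```text
clock: 19.4
eef_pos: [513.6, -127.4, 197.0]
eef_rot: [3.141, 0.0, 1.516]
wrist_force: [0.0, -0.8, 4.1]
finger_gap: 12.1
finger_force: 8.0
```

```bash
python3 slope.py|tail -1; python3 rb.py|tail -1; python3 view.py
```

```text
now [ 513.58457245 -127.39999214  197.00457601] [ 1.62364224 -0.79102651  4.82906399] [   0.176 -116.963    0.058    8.868 -107.138   88.   ]
red [ 12.  -25.7] 3 bob [ 13.7 -79.3] needle [ 12.6 -47.6] -> ang bob -0.046 needle -0.016
162          ......+####                      
163         ......++####                      
164          .....++####                      
165          ......+###                       
166          .....++###                       
167          ......+###                       
168          .....++###                       
169     gggg .....++###                       
170    gg ggg......+###                       
171   gggg    .....+###                       
172  gg .....   ...+##g                       
173 gg ......  R ..+g . g                     
174 g .......  R ... g . g                    
175 g.........+ ..... g . g                   
176 g.........++......+g .gg                  
177  .........++....... g .g                  
178  .........++........ g. g                 
179  ..........+.........  .g                 
180  ..........+.....
[... 312 characters left out ...]
gggg ....+####+........ g                 
188 ggggg ....+###.........gg                 
189 gggggg .....++........ g                  
190 gggggggg .............gg                  
191 gggggggggg ......... gg                   
192 ggggggggggggg ....  gg                  ##
193   gggggggggggggggggggg                    
194     ggggggggggggggggggg                   
195    .+. gggggggggggggggg                   
196    +.....gggggggggggggg             #     
197   ++.......ggggggggggg           ## ####  
198   +.........+ggggggggg         ### # ### #
199   +............+ggggg          ## ##### # 
200   ++...........+++gg          ##### ##### 
201  +++...........++##          #############
```

```bash
cat > foot.py <<'E'
from h import *
c=imaging.camera('scene');t=np.array(monitor.read_state()['eef_pos']);img=c['img']
gx=np.array([-.0545,-.9985,0]);gy=np.array([.9985,-.0545,0]);o,_=ray(c,0,0)
hsv=cv2.cvtColor(img,cv2.COLOR_RGB2HSV).astype(int);H,S,V=[hsv[...,i] for i in range(3)]
g=(H>17)&(H<28)&(S>130)&(V>80)
def U(x,y,dep,p):
    p0=p+gy*dep;_,d=ray(c,x,y);P=o+d*((p0-o)@gy)/(gy@d)-p0;return np.array([gx@P,P[2]])
ys,xs=np.nonzero(g[150:225,255:330]);A=np.array([U(x+255,y+150,12,t) for x,y in zip(xs,ys)])
ball=U(285.2,199.5,0,np.array([512.3,t[1]-.0,t[2]]))
for a in(.17,.2,.23):
    ex=np.array([np.cos(a),np.sin(a)]);n=np.array([-np.sin(a),np.cos(a)])
    e=A@ex;h=A@n
    k=(h<-107)&(h>-119);k2=abs(e)<60
    E=np.sort(e[k&k2]);b=ball
    print(a,'foot ends',E[:3].round(1),E[-3:].round(1),'low',np.sort(h[k2])[:3].round(1),'ball e',(b@ex).round(1),'h',(b@n).round(1))
    for lo in(-106,-109,-112,-115,-118):
        q=e[(h<lo)&(h>lo-3)&k2];print('   ',lo,len(q),q.min().round(1) if len(q) else '',q.max().round(1) if len(q) else '')
E
python3 foot.py; python3 -c "
import cv2;from h import *
c=imaging.camera('scene');s=imaging.camera('side')
save('f.png',np.hstack([cv2.resize(c['img'][155:220,265:315],(460,598),interpolation=3),cv2.resize(s['img'][195:275,285:330],(336,598),interpolation=3)]))"
```

```text
0.17 foot ends [-39.2 -36.3 -35.7] [37.6 38.  41.1] low [-118.7 -118.1 -117.9] ball e 3.4 h -145.6
    -106 15 -38.6 34.4
    -109 16 -39.2 38.0
    -112 15 -35.7 37.6
    -115 12 -36.3 41.1
    -118 2 -32.8 -14.6
0.2 foot ends [-42.4 -39.7 -39.1] [34.1 34.6 37.6] low [-118.4 -118.2 -117.2] ball e -1.0 h -145.6
    -106 15 -38.4 35.1
    -109 16 -42.4 34.6
    -112 14 -35.7 30.6
    -115 13 -39.7 37.6
    -118 2 -18.1 15.1
0.23 foot ends [-45.7 -43.2 -42.4] [31.3 31.9 34.1] low [-118.8 -118.3 -117.6] ball e -5.3 h -145.5
    -106 16 -45.7 31.9
    -109 14 -42.4 27.9
    -112 16 -43.2 31.3
    -115 11 -39.9 30.7
    -118 2 11.6 34.1
```

View pics/f.png

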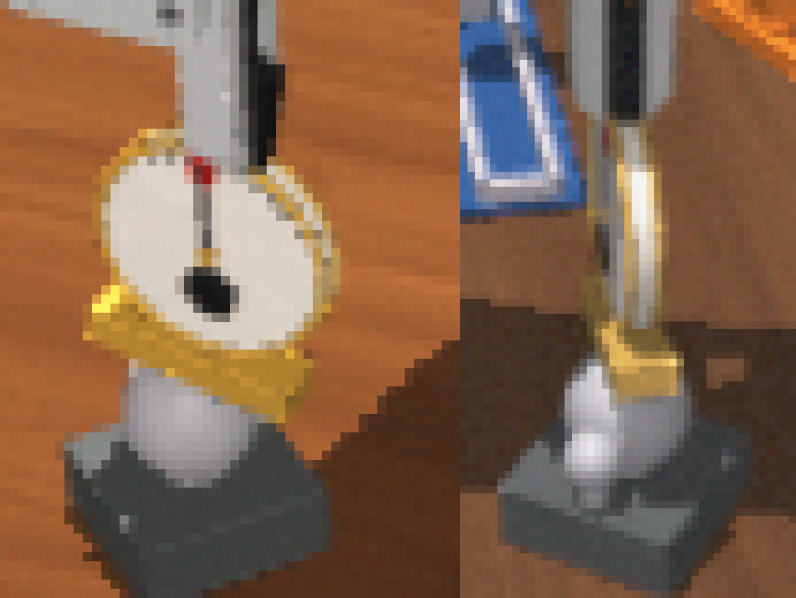

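The gauge rests tilted on the crown. The needle sits inside the red band at crop (203,170), the ball is under the middle of the foot (about 2 mm), the press is about 7 N and the readings are steady, so I'm handing in.

```bash
python3 -c "
from h import *
s=monitor.read_state();print(s['eef_pos'],s['wrist_force'],s['clock'],s['finger_force']);print(job.sign_off())"
```

```text
[ 513.53741181 -127.3773017   196.97642711] [ 0.76845539 -0.31306306  4.00835093] 19.7 8.000892028212547
the job is handed in; nothing more can be done
None
```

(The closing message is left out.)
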